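Index the bonbon decorating turntable by one station

ROBOT

A 7-joint arm with a two-finger parallel gripper is mounted at the origin on the work surface. World frame = base frame: x ahead of the robot, y to its left, z up, the work surface at z = 0. Lengths are in mm, angles in rad, forces in N, time in s.
With the tool pointing down it reaches from about 400 to 875 mm from the base axis. Payload 4.4 kg.
Tool frame: the origin (TCP) lies midway between the tips of the shut fingers; the grasp point (between the pads) lies 19 mm behind it (ctrl.grip_point_offset is the distance from the TCP to the grasp point, in mm); z points along the fingers, x is the direction in which the jaws open and shut, and the axes are right-handed (so a half turn about z gives the same grasp; the last joint's range is limited). The gripper opens to 85 mm and grips with 20 to 120 N. Pads are 22 mm wide; open, the fingers measure 114 mm over their backs; the gripper's body (76 mm by 85 mm) begins 54 mm behind the grasp point. The pads swing forward as they close: fully open they stand 13 mm farther back than shut.
Start: joints at [1.175, 0.628, 0.038, 1.517, -0.027, 0.996, -0.02], TCP at [210.533, -614.975, 231.313] pointing down, gripper open.
Joint ranges: [-3.06, 3.06], [-0.37, 2.12], [-1.25, 1.32], [0.18, 2.47], [-1.1, 4.24], [0.23, 1.98], [-2.94, 2.94]. Speed limits (rad/s): [2.57, 2.57, 3.14, 3.14, 3.14, 3.14, 3.14].

INTERFACE

Orientations are given as [roll, pitch, yaw] about the fixed x, y, z axes, in that order (R = Rz(yaw) Ry(pitch) Rx(roll)).
In Python, from cell import ctrl, viewer gives the robot as it stands.
- The arm moves only by the tool apply_moves, never from a script. Its argument "series" is a list that holds one entry, the list of rows, each a list of 6 numbers: the shift along the tool's x, y, z normalised to -1 to 1, where 1 is 50 mm, then the turn, a rotation vector about the tool's x, y, z normalised to -1 to 1, where 1 is 6 degrees. In form: [[[tx, ty, tz, rx, ry, rz], ...]]. A call has exactly 5 rows; each row shifts and turns the commanded pose from where the row before left it, along the tool's axes as they then stand; what a row does not reach is not made up. A row lasts 1/8 s, in which the tool goes at most 62.5 mm and 10.7 degrees, less where a joint would pass 70% of its speed; a pose out of reach is approached as far as the arm can. A call with a number of a shift or a turn outside -1 to 1 is refused whole. A call with a gripper value outside its range is refused whole. "claw" is the gripper command: -1 is shut, 1 is fully open, values between are in proportion, set as the call begins (left out, the last holds). The fingers move at their own pace and stop on an object; the grip force is fixed at half the most. Time passes only in rows, so rows that do not move let the fingers close, or fill a call up. It gives the time, the measured TCP pose, the force and the opening at its end, in the units of the state.
- ctrl.read_state(): the state, without advancing time (a new reading comes with each control period).
- viewer.get_image(name): name is "scene" or "top" or "wrist"; returns the picture (400x640x3 uint8, blue, green, red); there is no depth.
- viewer.camera_info(name): a dict with "K" (3x3 intrinsics, pixels), "R" (3x3) and "t" (3): a world point X has camera coordinates R X + t. Camera axes: x right, y down, z forward; pixel columns grow to the right and rows downward; lengths in mm; the calibration is good to about 2 mm. A picture is of the moment at which its call begins: read the wrist's pose just before it. camera_info takes no time and is no camera call; for the wrist camera it gives the pose at the moment of the call.
- ctrl.finish_job(): hands the job in, once; it reports no verdict.
Trained networks look in the newest picture that a camera, given by its name, has taken for a name from the list of things; names that differ only in an ending like _2 or _b are one class to them, and where a whole thing is asked for, a point or a joint stands for the part that bears it (a point fixed in the world has none). Each returns a list of dicts, best first, with "score" (0 to 1); they miss things now and then, are a little off and sometimes report something else, mostly with a low value. They report only what shows in the picture. A call takes as long as a camera call.
- viewer.find_in(camera, label): "location" ([column, row] as shares, 0 to 1, of the picture: columns of its width, rows of its height, amid what is visible of it).
The state is a dict: "clock": time; "qpos": joint angles; "qd": joint speeds; "tau": joint torques, N m; "eef_pos": TCP position; "tool_rot": TCP orientation; "force": force on the tool from outside, world axes, zero at the start; "torque": the same for the moment, N m; "width": finger opening in mm.
Only numpy, scipy, OpenCV 4.12 (cv2) and the standard library are available. Lean on these libraries where they do the work, as an engineer would, in place of code of your own. Each camera call takes 0.05 s, during which the arm holds its last target. There are 200 camera calls.

TASK

Bring the next bonbon under the decorating nozzle: press the indexing plunger down by its dished top, and while it is down turn the table with it one notch on, anticlockwise as seen from above; then let the plunger spring fully up into that notch and take the hand away. Do not touch the chocolates on the table, and leave the glass, the scraper and the mould where they are, neither pushed nor lifted.

Things in the scene. Friction and masses are not known exactly. Their poses are not given: they have to be found in the camera images.
- dish (a point): Indexing plunger: shallow metal cup (62 mm outside, 54 mm inside, rim 12 mm above its floor) on a 12 mm steel stem, on an arm of the turntable 150 mm from its axis, on the robot's side. Point: centre of the dish floor, 91 mm above the work surface when up; moves with plunger and table. Closed fingertips fit inside, press it down and push on its wall to turn the table, towards the robot's right.
- plunger (a joint): Plunger travel, m: 0 fully up, 0.014 bottomed; spring 5 N (up) to 9 N (bottom). An 18 mm collar on the stem sits in a notch of the fixed index plate and locks the table until pressed over 9 mm (11 to 13 is good). Let go between notches, it stays 9 mm down, the collar sliding under the plate, and springs up by itself on reaching a notch.
- turn (a joint): Turntable angle, rad, growing anticlockwise seen from above: about 0 at the start (locked, 0.013 play either way), 0.524 in the next notch (30 degrees on); range -0.60 to 1.12. Turns with about 1 N at the plunger, plus up to 2 N when the collar rubs under the plate. White disc, 112 mm radius, top 42 mm above the work surface.
- axis (a point): Centre of the turntable's top on its vertical axis, 42 mm above the work surface. The opposite side of the table from the plunger has a nozzle stand 210 mm tall, its nozzle 85 mm and its pillar 155 mm from the axis.
- next_notch (a point): Mouth of the notch the plunger must go into, on top of the fixed curved steel index plate (48 to 58 mm above the work surface; four notches, 22 mm wide, 30 degrees apart on its inner edge), 150 mm from the axis. The plunger stands upright over this point when the table is at 0.524 rad.
- chocolates: Twelve bonbons, 31 mm across and 21 mm tall (tops at up to 68 mm above the work surface), in a circle of 85 mm radius on the table, turning with it. Origin on the table's axis at the work surface. Not to be touched.
- glass: Loose drinking glass, 72 mm across, 100 mm tall, beside the fixture. Origin at the centre of its underside. Leave alone.
- scraper: Loose scraper lying flat: a steel blade 110 x 110 mm and a black handle, 225 mm long and 20 mm high in all. Origin near the handle's end, under it. Leave alone.
- mould: Loose clear mould full of bonbons, 275 x 135 x 26 mm. Origin at the centre of its underside. Leave alone.

How it is judged (in metres and radians):
On the way, in this order (a step that is already met when the one before it is completed fails the run):
1. the plunger is pressed in clear of the plate, the table still in its first notch (value of joint plunger above 0.0085 m and value of joint turn between -0.1 and 0.1 rad), for 0.05 s.
2. with the plunger down, the table is turned most of the way to the next notch (value of joint plunger above 0.007 m and value of joint turn above 0.3 rad), for 0.02 s.
At the end, for the whole second after the job is handed in: The turntable stands still at 0.524 rad within 0.03 rad, the plunger above the next notch within 5 mm and sprung up to within 2 mm of fully up (value of joint turn between 0.494 and 0.554 rad and value of joint plunger below 0.002 m and velocity of joint turn between -0.03 and 0.03 rad/s and horizontal distance between dish and next_notch below 0.005 m); the robot touches nothing.
It fails at once if a chocolate on the table is touched (over 0.5 N) (contact force between any of the fingers, the arm and chocolates above 0.5 N).
It fails at once if the glass is pushed or lifted (moved over 20 mm) (distance of glass from where it was at the start of the episode above 0.02 m).
It fails at once if the scraper is pushed or lifted (moved over 20 mm) (distance of scraper from where it was at the start of the episode above 0.02 m).
It fails at once if the mould is pushed or lifted (moved over 20 mm) (distance of mould from where it was at the start of the episode above 0.02 m).
It also fails if it takes over 35 s, if anything falls off the work surface, if the arm or the gripper's body presses on something with over 40 N, if the wrist force passes 120 N, or if a joint passes its speed limit or range.

## Working session

There is one attempt and no reset: what is moved stays moved. The work goes in short steps, Python scripts to look and compute and a tool call to move; the robot and the scene stay as the last step left them, time stands still between calls to the robot, and variables do not carry over. Pictures are saved under pics/ and viewed, about 8 in all and at most 12, crops included, and the job is handed in when it is done.

Besides the shell and the picture viewer there is one more tool, called by a JSON object that holds its "method" and its "body". apply_moves: Moves the arm, as the interface text tells. Scaled input: -1 to 1 covers 50 mm each way for a shift and 6 degrees each way for a turn. Its arguments: {"type":"object","properties":{"series":{"type":"array","items":{"type":"array","items":{"type":"array","items":{"type":"number"}}}},"claw":{"type":"number"}},"required":["series"]}

```bash
mkdir -p pics; ls; python3 - <<'E'
from cell import ctrl, viewer
import cv2,numpy as np
s=ctrl.read_state();print({k:s[k] for k in('clock','eef_pos','tool_rot','width','force')})
for c in('scene','top'):
    im=viewer.get_image(c);cv2.imwrite(f'pics/{c}0.png',im)
    ci=viewer.camera_info(c);print(c,np.round(ci['K'],1).tolist(),np.round(ci['R'],3).tolist(),np.round(ci['t'],1).tolist())
    for l in('dish','axis','glass','scraper','mould','chocolates'):
        print(l,[(np.round(np.array(d['location'])*[640,400],1).tolist(),round(d['score'],2)) for d in viewer.find_in(c,l)[:2]])
E
```

```text
pics
{'clock': 0.0, 'eef_pos': array([ 210.3318183 , -614.3745969 ,  230.41781665]), 'tool_rot': array([ 3.14152283e+00,  1.87361884e-03, -1.24093769e+00]), 'width': 85.58139447741605, 'force': array([-0.83014748, -1.49438759,  0.74719925])}
scene [[487.0, 0.0, 323.5], [0.0, 487.0, 196.2], [0.0, 0.0, 1.0]] [[0.835, 0.551, 0.012], [0.476, -0.71, -0.52], [-0.278, 0.439, -0.854]] [-478.0, -201.8, 1415.9]
dish [([288.4, 191.6], 0.69), ([380.9, 162.7], 0.27)]
axis [([334.3, 238.8], 0.88)]
glass [([311.8, 128.0], 0.96)]
scraper [([381.4, 162.6], 0.83)]
mould [([233.6, 322.9], 0.95)]
chocolates [([327.5, 256.0], 0.55)]
top [[397.6, 0.0, 315.3], [0.0, 397.6, 206.3], [0.0, 0.0, 1.0]] [[0.062, -0.998, 0.001], [-0.975, -0.061, -0.214], [0.214, 0.013, -0.977]] [-2.6, 553.0, 920.4]
dish [([332.3, 237.3], 0.59)]
axis [([332.0, 195.9], 0.7)]
glass [([236.8, 269.0], 0.76)]
scraper [([238.4, 191.0], 0.81)]
mould [([456.0, 223.5], 0.74)]
chocolates [([363.0, 175.8], 0.87)]
```

View pics/top0.png

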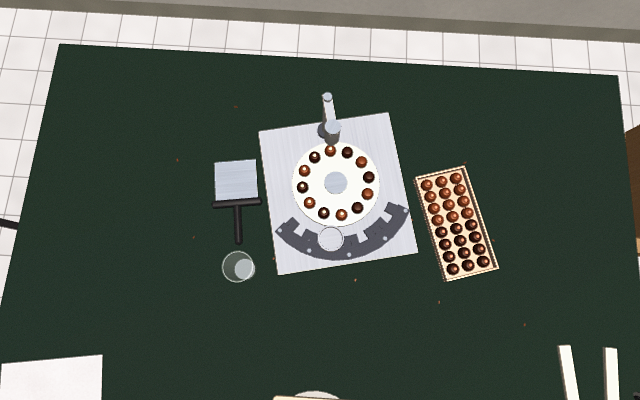

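View pics/scene0.png

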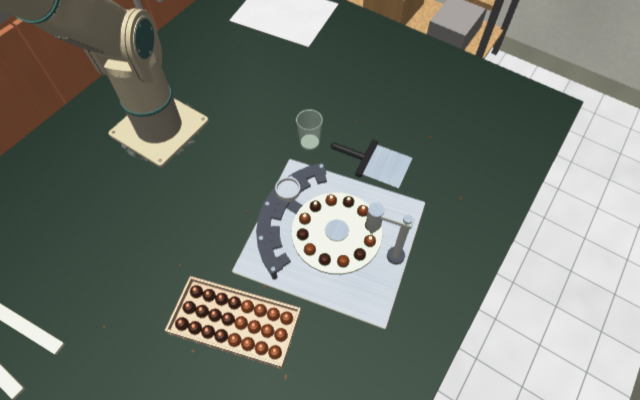

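```bash
cat > h.py <<'E'
from cell import ctrl, viewer
import cv2,numpy as np
def ray(c,px,z,ci=None):
    ci=ci or viewer.camera_info(c);K,R,t=map(np.array,(ci['K'],ci['R'],ci['t']))
    o=-R.T@t;d=R.T@np.linalg.inv(K)@[px[0],px[1],1]
    return (o+d*(z-o[2])/d[2])[:2]
def proj(c,X,ci=None):
    ci=ci or viewer.camera_info(c);p=np.array(ci['K'])@(np.array(ci['R'])@X+np.array(ci['t']));return p[:2]/p[2]
E
python3 - <<'E'
from h import *
for c,d,a,g in(('scene',(288.4,191.6),(334.3,238.8),(311.8,128)),('top',(332.3,237.3),(332,195.9),(236.8,269))):
    print(c,ray(c,d,97),ray(c,a,42),ray(c,g,50))
E
```

```text
scene [480.20545074 -17.824311  ] [629.79159994 -39.55955878] [394.05558229 210.55652646]
top [472.6996712  -12.74571264] [585.5503056   -8.31316275] [388.30713025 211.00543623]
```

The top view shows the disc centre at about (336,182), the dish at about (331,239), and the next notch to its right at about (362,238). The scene view has the disc at (337,231) and the dish at (288,188). The network's axis point was off, so I'll refine it with disc ellipse fits.

```bash
python3 - <<'E'
from h import *
for c,a,d in(('scene',(337,231),(288,187)),('top',(336,182),(331,239))):
    im=cv2.imread(f'pics/{c}0.png')
    ci=viewer.camera_info(c)
    # disc: radial edge search of predicted circle in rectified plane z=42
    def rect(ctr,z,half,s=3):
        w=np.array([[ctr[0]+dx,ctr[1]+dy] for dx,dy in((half,half),(half,-half),(-half,-half),(-half,half))])
        src=np.float32([proj(c,[*p,z],ci) for p in w]);n=2*half*s
        return cv2.warpPerspective(im,cv2.getPerspectiveTransform(src,np.float32([[0,0],[n,0],[n,n],[0,n]])),(n,n),flags=cv2.INTER_CUBIC)
    A=ray(c,a,42,ci);D=ray(c,d,103,ci)
    r=rect(A,42,130,2); g=rect(D,103,50,6)
    cv2.imwrite(f'pics/r_{c}.png',np.hstack([cv2.resize(r,(400,400)),cv2.resize(g,(400,400))]))
    print(c,A,D)
a=cv2.imread('pics/r_scene.png');b=cv2.imread('pics/r_top.png')
o=np.vstack([a,b]);
for y in(0,400):
  for x in(0,400):
    R=round(112/260*400) if x==0 else 31*4
    cv2.circle(o,(x+200,y+200),R,(0,0,255),1)
cv2.imwrite('pics/rr.png',cv2.resize(o,(600,600)))
E
```

```text
scene [623.77359262 -17.9188491 ] [474.1010889  -10.45196624]
top [622.57001821 -16.53526189] [467.71169119  -9.74616085]
```

View pics/rr.png

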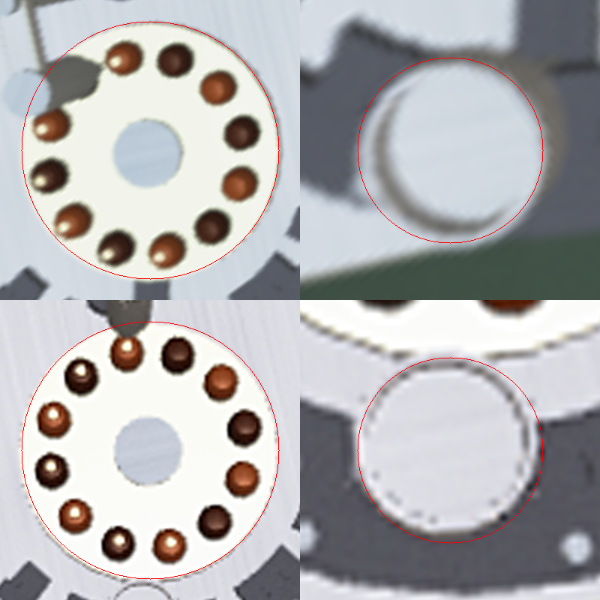

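Both fits agree (circles overlay the disc and the dish rim). Axis is about (622.5,-17), dish about (472,-10), so the next notch is about (489,-86). I'll shut the gripper and travel above the table.

{"method": "apply_moves", "body": {"series": [[[-0.8,-0.73,0,0,0,0],[-0.8,-0.73,0,0,0,0],[-0.8,-0.73,0,0,0,0],[-0.8,-0.73,0,0,0,0],[-0.8,-0.73,0,0,0,0]]], "claw": -1}}

```text
clock: 1.32
eef_pos: [319.2, -365.2, 231.6]
tool_rot: [-3.141, -0.001, -1.241]
force: [1.0, -0.1, 0.4]
width: 0.1
```

{"method": "apply_moves", "body": {"series": [[[-0.8,-0.73,0,0,0,0],[-0.8,-0.73,0,0,0,0],[-0.8,-0.73,0,0,0,0],[-0.8,-0.73,0.2,0,0,0],[-0.8,-0.73,0.2,0,0,0]]]}}

```text
clock: 1.95
eef_pos: [427.3, -116.9, 211.6]
tool_rot: [-3.14, -0.001, -1.241]
force: [1.2, -0.7, 0.2]
width: -0.1
```

{"method": "apply_moves", "body": {"series": [[[-0.6,-0.5,0.4,0,0,0],[-0.6,-0.5,0.4,0,0,0],[-0.5,-0.5,0.4,0,0,0],[-0.03,-0.04,0.2,0,0,0],[0,0,0,0,0,0]]]}}

```text
clock: 2.58
eef_pos: [470.5, -12.0, 140.8]
tool_rot: [3.14, 0.0, -1.241]
force: [-0.1, -0.1, -0.2]
width: 0.2
```

```bash
python3 - <<'E'
from h import *
s=ctrl.read_state();print(s['eef_pos'])
ci=viewer.camera_info('wrist');w=viewer.get_image('wrist')
f=viewer.find_in('wrist','dish');print([(np.array(d['location'])*[640,400],d['score']) for d in f[:2]])
if f:print(ray('wrist',np.array(f[0]['location'])*[640,400],97,ci))
print(proj('wrist',[472,-10,91],ci),proj('wrist',[489,-86,58],ci))
top=viewer.get_image('scene')[120:270,200:425]
for p in [proj('wrist',[472+27*np.cos(t),-10+27*np.sin(t),103],ci) for t in np.arange(0,6.3,.3)]: cv2.circle(w,tuple(int(v) for v in p),1,(0,0,255),-1)
cv2.imwrite('pics/w1.png',np.hstack([cv2.resize(w,(480,300)),cv2.resize(top,(320,213)).copy() if 0 else cv2.copyMakeBorder(cv2.resize(top,(320,213)),0,87,0,0,0)]))
E
```

```text
[470.50996194 -12.00224063 140.84238818]
[]
[311.02039729 227.13129078] [424.6840791  219.98449387]
```

View pics/w1.png

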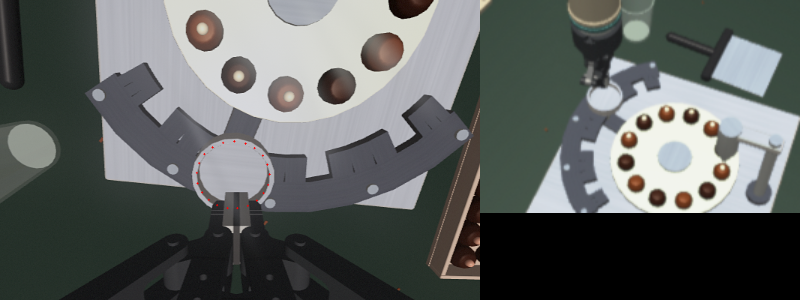

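The wrist view confirms it: the projected inner rim (red dots) falls on the dish at (312,227) full-scale, and the next notch is to its right at about (420,213). Now I'll press.

{"method": "apply_moves", "body": {"series": [[[0,0,0.4,0,0,0],[0,0,0.4,0,0,0],[0,0,0.2,0,0,0],[0,0,0.1,0,0,0],[0,0,0,0,0,0]]]}}

```text
clock: 3.35
eef_pos: [471.0, -12.2, 86.9]
tool_rot: [3.141, -0.0, -1.242]
force: [-2.0, -1.0, 6.9]
width: -0.1
```

{"method": "apply_moves", "body": {"series": [[[0,0,0.08,0,0,0],[0,0,0.06,0,0,0],[0,0,0,0,0,0],[0,0,0,0,0,0],[0,0,0,0,0,0]]]}}

```text
clock: 3.98
eef_pos: [471.0, -12.1, 80.5]
tool_rot: [-3.141, -0.001, -1.242]
force: [-2.5, -1.2, 8.4]
width: 0.4
```

{"method": "apply_moves", "body": {"series": [[[0,0,0.03,0,0,0],[0,0,0,0,0,0],[0,0,0,0,0,0],[0,0,0,0,0,0],[0,0,0,0,0,0]]]}}

```text
clock: 4.6
eef_pos: [471.0, -12.1, 79.0]
tool_rot: [-3.141, -0.001, -1.242]
force: [-2.5, -1.0, 8.0]
width: -0.1
```

{"method": "apply_moves", "body": {"series": [[[0.124,0.044,0,0,0,0],[0.126,0.039,0,0,0,0],[0.128,0.033,0,0,0,0],[0.129,0.027,0,0,0,0],[0.13,0.022,0,0,0,0]]]}}

```text
clock: 5.22
eef_pos: [474.6, -44.4, 79.2]
tool_rot: [-3.139, -0.001, -1.241]
force: [-0.9, 1.1, 8.8]
width: -0.1
```

```bash
python3 - <<'E'
from h import *
print(ctrl.read_state()['eef_pos'])
a=viewer.get_image('scene')[120:270,200:425];b=viewer.get_image('wrist')
cv2.imwrite('pics/m1.png',np.hstack([cv2.resize(b,(448,280)),cv2.copyMakeBorder(cv2.resize(a,(352,235)),0,45,0,0,0)]))
E
```

```text
[474.60167212 -44.38479219  79.20757408]
```

View pics/m1.png

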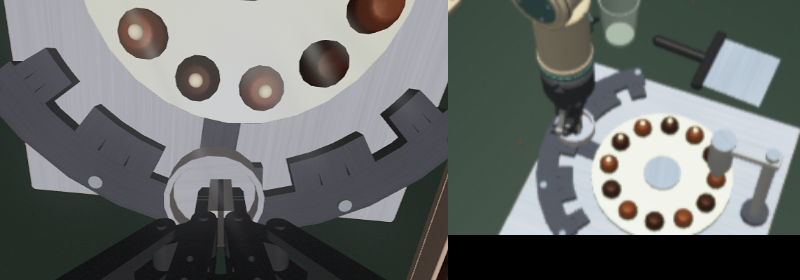

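The table is turning with the tip: the dish is now between the first notch at about (175,160) and the next at (280,170). Carry on.

{"method": "apply_moves", "body": {"series": [[[0.131,0.016,0,0,0,0],[0.132,0.01,0,0,0,0],[0.132,0.005,0,0,0,0],[0.132,-0.001,0,0,0,0],[0.132,-0.007,0,0,0,0]]]}}

```text
clock: 5.95
eef_pos: [484.7, -76.0, 79.4]
tool_rot: [-3.138, -0.001, -1.241]
force: [-0.6, 2.4, 8.1]
width: -0.0
```

```bash
python3 - <<'E'
from h import *
s=ctrl.read_state();print(s['eef_pos'],s['force'])
a=viewer.get_image('scene')[120:270,200:425];ci=viewer.camera_info('wrist');b=viewer.get_image('wrist')
for T,col in((.35,(0,255,0)),(.45,(0,0,255))):
  ang=np.deg2rad(177.3)+T
  for t in np.arange(0,6.3,.3):
    p=proj('wrist',[622.5+150*np.cos(ang)+31*np.cos(t),-17+150*np.sin(ang)+31*np.sin(t),91],ci);cv2.circle(b,tuple(int(v) for v in p),2,col,-1)
cv2.imwrite('pics/m2.png',np.hstack([cv2.resize(b,(448,280)),cv2.copyMakeBorder(cv2.resize(a,(352,235)),0,45,0,0,0)]))
E
```

```text
[484.66768882 -76.02154277  79.35090179] [-0.56543539  2.44426032  8.11129537]
```

View pics/m2.png

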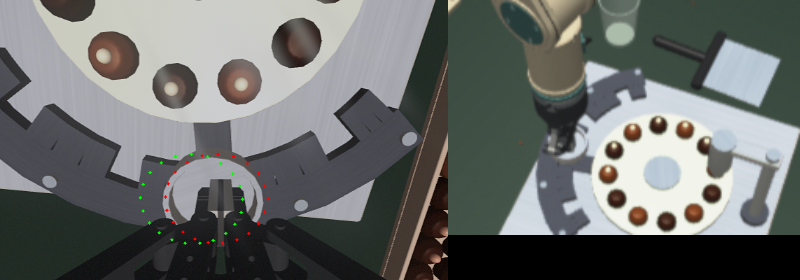

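The dish sits at about 0.43 rad, just left of the red 0.45 circle. I'll go a little further while pressed, then ease up and push slowly on the wall so it drops into the notch.

{"method": "apply_moves", "body": {"series": [[[0.08,-0.008,0,0,0,0],[0.06,-0.008,0,0,0,0],[0,0,0,0,0,0],[0,0,-0.05,0,0,0],[0,0,-0.05,0,0,0]]]}}

```text
clock: 6.68
eef_pos: [487.0, -82.6, 83.8]
tool_rot: [-3.14, -0.001, -1.241]
force: [0.0, 0.0, 0.1]
width: -0.1
```

{"method": "apply_moves", "body": {"series": [[[0.05,-0.007,0,0,0,0],[0.05,-0.007,0,0,0,0],[0.05,-0.008,0,0,0,0],[0.05,-0.008,0,0,0,0],[0,0,0,0,0,0]]]}}

```text
clock: 7.3
eef_pos: [490.5, -90.6, 82.6]
tool_rot: [3.141, 0.001, -1.241]
force: [-1.0, 1.9, 0.1]
width: -0.1
```

{"method": "apply_moves", "body": {"series": [[[0.05,-0.009,0,0,0,0],[0.04,-0.008,0,0,0,0],[0,0,0,0,0,0],[0,0,0,0,0,0],[0,0,0,0,0,0]]]}}

```text
clock: 7.92
eef_pos: [494.5, -96.4, 83.7]
tool_rot: [-3.139, -0.002, -1.242]
force: [-2.4, 0.7, 6.4]
width: 0.1
```

```bash
python3 - <<'E'
from h import *
s=ctrl.read_state();print(s['eef_pos'],s['force'])
a=viewer.get_image('scene')[120:270,200:425];ci=viewer.camera_info('wrist');b=viewer.get_image('wrist')
for T,z,col in((.524,94,(0,255,0)),(.524,103,(0,0,255))):
  ang=np.deg2rad(177.3)+T
  for t in np.arange(0,6.3,.2):
    p=proj('wrist',[622.5+150*np.cos(ang)+31*np.cos(t),-17+150*np.sin(ang)+31*np.sin(t),z],ci);cv2.circle(b,tuple(int(v) for v in p),1,col,-1)
cv2.imwrite('pics/m3.png',np.hstack([b[130:380,150:500],cv2.resize(a,(375,250))]))
E
```

```text
[494.45570643 -96.44605135  83.71781687] [-2.44336225  0.71284084  6.40756973]
```

View pics/m3.png

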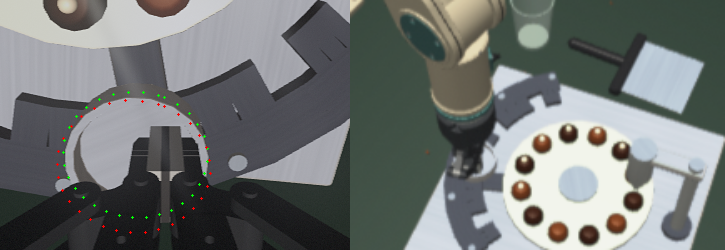

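The 6.4 N upward force shows the plunger has sprung up against the tip, and the dish lies on the 0.524 rad circle. I'll lift straight off and away.

{"method": "apply_moves", "body": {"series": [[[-0.02,0,-0.1,0,0,0],[0,0,-0.2,0,0,0],[0,0,-0.5,0,0,0],[0,0,-0.9,0,0,0],[0,0,-0.9,0,0,0]]]}}

```text
clock: 8.65
eef_pos: [492.9, -94.9, 214.3]
tool_rot: [3.142, -0.001, -1.242]
force: [0.3, -0.0, -0.3]
width: -0.3
```

{"method": "apply_moves", "body": {"series": [[[0.8,0.6,0,0,0,0],[0.8,0.6,0,0,0,0],[0.8,0.6,0,0,0,0],[0.8,0.6,0,0,0,0],[0,0,0,0,0,0]]]}}

```text
clock: 9.28
eef_pos: [428.8, -289.9, 213.1]
tool_rot: [3.14, -0.003, -1.25]
force: [-0.5, -0.5, -0.4]
width: -0.1
```

```bash
python3 - <<'E'
from h import *
s=ctrl.read_state();print(s['clock'],s['eef_pos'],s['force'])
o=[]
for c in('scene','top'):
  im=viewer.get_image(c);raw=im.copy()
  f=viewer.find_in(c,'dish')
  if f: print(c,f[0]['score'],ray(c,np.array(f[0]['location'])*[640,400],97))
  ang=np.deg2rad(177.3)+.524
  ctr=[622.5+150*np.cos(ang),-17+150*np.sin(ang)]
  half=45;n=390
  src=np.float32([proj(c,[ctr[0]+dx,ctr[1]+dy,103]) for dx,dy in((half,half),(half,-half),(-half,-half),(-half,half))])
  g=cv2.warpPerspective(raw,cv2.getPerspectiveTransform(src,np.float32([[0,0],[n,0],[n,n],[0,n]])),(n,n),flags=cv2.INTER_CUBIC)
  cv2.circle(g,(n//2,n//2),int(31*n/90),(0,0,255),1);o.append(g)
cv2.imwrite('pics/end.png',np.hstack(o));print(ctr)
E
```

```text
9.275 [ 428.79027453 -289.89288217  213.10296193] [-0.45101294 -0.51130313 -0.35437434]
scene 0.97 [497.65912164 -96.39797444]
top 0.66 [485.86131233 -83.99576393]
[np.float64(489.2350290387684), np.float64(-85.85090787129894)]
```

View pics/end.png

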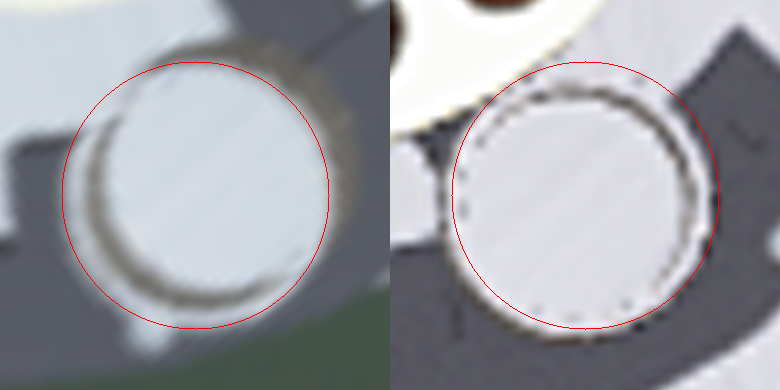

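```bash
python3 -c "
from cell import ctrl
print(ctrl.finish_job())"
```

```text
the job is handed in; nothing more can be done
None
```

I pressed the plunger about 12 mm with the closed fingertips and turned the table one notch anticlockwise. Then I eased off so the collar sprang up into the notch, lifted the hand away and handed the job in at about 9.3 s. `finish_job` reported no verdict.

**Last checks:**
- **In the notch:** the upward force on the tip jumped from about 0 to 6.4 N as the plunger reached the notch.
- **Dish position:** afterwards the rim lay within about 2–3 mm of the predicted 0.524 rad position at full height, in both cameras. That is the same camera offset as at the start. The judged plunger and turn values were not available to read directly.
- **Hand clear:** force on the tool was near 0 with the hand about 200 mm away and 213 mm up.
- **Other things:** no chocolate showed contact in the pictures I took. The glass and scraper looked unmoved in the last view while the hand was still in the dish. I took no final look at the mould.

**Disagreement:** the network put the dish at (498, -96) in the scene camera and (486, -84) in the top camera, against my expected (489, -86). I trusted the rim overlay, because the network's scene point was clearly off from the rim it shows.

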